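# Butt the tube to the foot plate and lock the weld jig

## Robot

A 6-joint arm with a two-finger parallel gripper is mounted at the origin on the work surface. World frame = base frame: x ahead of the robot, y to its left, z up, the work surface at z = 0. Lengths are in m, angles in rad, forces in N, time in s.
With the tool pointing down it reaches from about 0.3 to 0.85 m from the base axis. Payload 5.4 kg.
Tool frame: the origin (TCP) lies midway between the tips of the shut fingers; the grasp point (between the pads) lies robot.grip_point_offset behind it (robot.grip_point_offset is the distance from the TCP to the grasp point, in m); z points along the fingers, y is the line along which they close (so a half turn about z gives the same grasp; the last joint's range is limited). The gripper opens to 85 mm and grips with 20 to 120 N. Pads are 22 mm wide; open, the fingers measure 114 mm over their backs; the gripper's body (76 mm by 85 mm) begins 54 mm behind the grasp point. The pads swing forward as they close: fully open they stand 13 mm farther back than shut.
Start: joints at [-0.21, 0.158, 1.597, -0, 1.386, -0.21], TCP at [0.575, -0, 0.231] pointing down, gripper open.
Joint ranges: [-2.91, 2.91], [-0.94, 2.29], [0.18, 2.7], [-1.29, 4.43], [0.17, 2.64], [-3, 3]. Speed limits (rad/s): [2.57, 2.57, 3.14, 3.14, 3.14, 3.14].

## Interface

Orientations are given as a rotation vector (axis times angle).
In Python, from workcell import robot, eyes gives the robot as it stands. The module is installed in compiled form; this text tells all that it offers.
- The arm moves only by the shell command python3 -m crank 'ROWS' [OPENING]. ROWS is JSON, a list of rows, each an object with "xyz": the shift along the tool's x, y, z in mm, a list of three; "angular": the turn, a rotation vector about the tool's x, y, z in degrees, a list of three. In form: [{"xyz": [tx, ty, tz], "angular": [rx, ry, rz]}, ...]. A call has 1 to 10 rows; each row shifts and turns the commanded pose from where the row before left it, along the tool's axes as they then stand; what a row does not reach is not made up. A row lasts 1/12 s, in which the tool goes at most 41.7 mm and 7.16 degrees, less where a joint would pass 70% of its speed; a pose out of reach is approached as far as the arm can. A call with a gripper value outside its range is refused whole. OPENING is the finger opening in mm, from 0 to 85.4, set as the call begins (- or left out, the last holds). The fingers move at their own pace and stop on an object; the grip force is fixed at half the most. Time passes only in rows, so rows that do not move let the fingers close. It gives the time, the measured TCP pose, the force, the opening and the grip force at its end, in the units of the state.
- robot.get_state(): the state, without advancing time (a new reading comes with each control period).
- eyes.grab_frame(name): name is "scene" or "side" or "wrist"; returns a dict with "image" (384x512x3 uint8, red, green, blue), "fov_y" (degrees; the focal length in pixels is half the picture's height over the tangent of half this angle, whatever the lens; pixels are square), "cx", "cy" (the principal point, pixels), "k1" (the pictures are not rectified: a ray, as slopes to the right and down, at radius r is drawn at 1 + k1 r^2 times it, then the intrinsics apply), "rvec" (rotation vector, rad) and "tvec" (3), from world to camera coordinates, as OpenCV has them. Camera axes: x right, y down, z forward; pixel columns grow to the right and rows downward; lengths in m; the calibration is good to about 2 mm. A picture is of the moment at which its call begins. There is no depth.
- robot.hand_in(): hands the job in; it is judged then, once.
Trained networks look in a picture, given as the dict that the camera call returned (one of the last four; its "shot" number tells which), for a name from the list of things; names that differ only in an ending like _2 or _b are one class to them, and where a whole thing is asked for, a point or a joint stands for the part that bears it (a point fixed in the world has none). Each returns a list of dicts, best first, with "score" (0 to 1); they miss things now and then, are a little off and sometimes report something else, mostly with a low value. They report only what shows in the picture. A call takes as long as a camera call.
- eyes.masks_of(picture, label): "region" (384x512 bool, what is visible of it).
- eyes.place_of(picture, label): "xyz" ([x, y, z] in m, in world coordinates, good to about 4 mm: a listed point, or the origin of a listed thing).
The state is a dict: "clock": time; "joint_positions": joint angles; "joint_velocities": joint speeds; "effort": joint torques, N m; "eef_pos": TCP position; "ee_rot": TCP orientation; "force": force on the tool from outside, world axes, zero at the start; "ft_torque": the same for the moment, N m; "gripper_width": finger opening in m; "grip_force": force on a finger pad.
Only numpy, scipy, OpenCV 4.12 (cv2) and the standard library are available. Lean on these libraries where they do the work, as an engineer would, in place of code of your own. Each camera call takes 0.05 s, during which the arm holds its last target. There are 200 camera calls.

## Task

Get the steel tube ready for tacking, using fingertip pushes only: push the tube along the jig by its free end until it butts up against the foot plate, then push the red handles of the two cam clamps round, in either order, until both are tight and hold the tube against the blue fence. Do not pick anything up, and leave the tools and other things lying about where they are.

Things in the scene. Friction and masses are not known exactly. Their poses are not given: they have to be found in the camera images.
- jig: Weld jig fixed to the bench: dark plate with holes, 320 x 500 x 16 mm. Origin on the bench; plate spans x -135 to 185, y -250 to 250 mm. +x from the red-handled clamps to the fence, +y along the tube away from the foot plate, z up. The tube lies along y on two 12 mm rest bars, between the blue fence (far side, 40 mm above the plate) and the two cam clamps (near side).
- foot_face (a point): Point on the +y face of the bright steel foot plate (80 x 54 x 8 mm, upright, bolted to a blue bracket at the jig's -y end) that the tube is to butt against, on the tube's centre line, 43 mm above the bench. Axes as the jig's.
- fence_face (a point): Point on the face of the fence that the tube is clamped against, at half the tube's height, 43 mm above the bench, midway along. Axes as the jig's; its face looks to the jig's -x.
- tube: Loose square steel tube, 30 x 30 mm, 3 mm wall, 280 mm long, about 0.7 kg, open ends. Origin at the centre of its underside; y along its length, z up. It rests 28 mm above the bench and slides along the jig's y against 1 to 3 N of friction. It starts 16 to 45 mm short of the foot plate and a few mm off the fence.
- tube_foot_end (a point): Centre of the tube's end (its -y end) that faces the foot plate, 43 mm above the bench.
- tube_free_end (a point): Centre of the tube's other, free end (its +y end), 43 mm above the bench: the place to push. The space beyond it is empty.
- clamp_right (a joint): Handle angle of the cam clamp nearer the foot plate, rad. 0 = fully open, grip pointing from its pivot along the jig's (-0.788, -0.616); grows as the grip is pushed clockwise seen from above (to the jig's +y, then +x); stop at 1.85. Stiff: 0.2 N m, stays where left. With the tube on the fence the cam bears from about 1.15 and is tight at about 1.35, where the push on the grip reaches 10 N.
- clamp_left (a joint): Handle angle of the cam clamp nearer the free end, rad. 0 = fully open, grip pointing from its pivot along the jig's (-0.788, -0.616); grows as the grip is pushed clockwise seen from above (to the jig's +y, then +x); stop at 1.85. Stiff: 0.2 N m, stays where left. With the tube on the fence the cam bears from about 1.15 and is tight at about 1.35, where the push on the grip reaches 10 N.
- clamp_right_grip (a point): Point on the axis of the red grip of clamp_right, a level round bar 18 mm thick from 46 to 116 mm out from the pivot; this point is 80 mm from the pivot: the place to push, square to the grip. It moves with the handle. 54 mm above the bench.
- clamp_left_grip (a point): Point on the axis of the red grip of clamp_left, a level round bar 18 mm thick from 46 to 116 mm out from the pivot; this point is 80 mm from the pivot: the place to push, square to the grip. It moves with the handle. 54 mm above the bench.
- clamp_right_pivot (a point): Pivot axis of clamp_right at the height of its grip, 54 mm above the bench. Below it a brass eccentric disc (clamp_right_c1), 44 mm across, 14 mm thick, its centre 8 mm from the pivot, turns with the handle and bears on the near side of the tube at mid height.
- clamp_left_pivot (a point): Pivot axis of clamp_left at the height of its grip, 54 mm above the bench. Below it a brass eccentric disc (clamp_left_c1), 44 mm across, 14 mm thick, its centre 8 mm from the pivot, turns with the handle and bears on the near side of the tube at mid height.
- magnet: Bystander: red and dark arrow-shaped welding magnet, 16 mm thick, about 90 mm across, lying on the jig plate behind the fence. Origin under its centre.
- spare_plates: Bystander: three spare foot plates in a loose pile, 24 mm high, 54 x 80 mm, on the near right corner of the jig plate. Origin under its centre.
- tape: Bystander: yellow tape measure standing on edge, 62 x 34 x 63 mm, on the near left corner of the jig plate. Origin under its centre.
- wire_brush: Bystander: wooden wire brush, 260 mm long, 36 mm high, on the bench to the right of the jig. Origin under its middle.
- chipping_hammer: Bystander: chipping hammer, 250 mm long, on the bench to the left. Origin under its head end, handle to its -x.
- try_square: Bystander: steel try square, stock 150 mm, blade 200 mm, on the bench to the right. Origin under the middle of its stock.
- spray_can: Bystander: blue spray can, 66 mm across, 190 mm high, on the bench to the left. Origin under its centre.

How it is judged:
On the way, in this order (a step that is already met when the one before it is completed fails the run):
1. the tube is pushed up to the foot plate while both clamps are still open (y of tube_foot_end in the frame of foot_face below 0.002 m and value of joint each of clamp_right, clamp_left below 1 rad), for 0.1 s.
2. both cam clamps are turned until they grip the tube (contact force between each of clamp_right_c1, clamp_left_c1 and tube above 20 N), for 0.2 s.
At the end, for the whole second after the job is handed in: The tube rests on the jig, its end within 2 mm of the foot plate and its far side within 2 mm of the fence at both ends; both cams by themselves press on the tube with more than 20 N each; nothing moves (all of step 2 and y of tube_foot_end in the frame of foot_face below 0.002 m and x of each of tube_foot_end, tube_free_end in the frame of fence_face above -0.017 m and z of tube in the frame of jig below 0.032 m and linear speed of tube below 0.01 m/s); the robot touches nothing.
It fails at once if the tube is lifted or tipped (more than 6 mm off its rests, or 0.1 rad) (z of tube in the frame of jig above 0.034 m or angle between tube's own z axis and vertical above 0.1 rad).
It fails at once if a bystander is moved more than 20 mm (distance of any of magnet, spare_plates, tape, wire_brush, chipping_hammer, try_square, spray_can from where it was at the start of the episode above 0.02 m).
It also fails if it takes over 59 s, if anything falls off the work surface, if the arm or the gripper's body presses on something with over 40 N, if the wrist force passes 120 N, or if a joint passes its speed limit or range.

## Working session

There is one attempt and no reset: what is moved stays moved. The work goes in short steps, Python scripts to look and compute and a shell command to move; the robot and the scene stay as the last step left them, time stands still between calls to the robot, and variables do not carry over. Pictures are saved under pics/ and viewed, at most 10 in all, crops included, and the job is handed in when it is done.

```bash
mkdir -p pics; cat > h.py <<'E'
import numpy as np, cv2
from workcell import robot, eyes
P=["foot_face","fence_face","tube_foot_end","tube_free_end","clamp_right_grip","clamp_left_grip","clamp_right_pivot","clamp_left_pivot","jig","tube","spare_plates","tape","spray_can"]
def save(f,n): cv2.imwrite("pics/"+n,f["image"][:,:,::-1])
E
python3 - <<'E'
from h import *
s=robot.get_state(); print(s["clock"],s["eef_pos"],s["ee_rot"],robot.grip_point_offset)
fs={n:eyes.grab_frame(n) for n in("scene","side")}
for n,f in fs.items():
    save(f,n+"0.png")
    for p in P:
        r=eyes.place_of(f,p)
        print(n,p,[(np.round(q["xyz"],4).tolist(),round(q["score"],2)) for q in r[:2]])
print(robot.get_state()["clock"])
im=np.hstack([f["image"] for f in fs.values()]); cv2.imwrite("pics/both.png",cv2.resize(im,(800,300))[:,:,::-1])
E
```

```text
0.0 [5.74396003e-01 1.23295100e-04 2.30323156e-01] [-2.22029673e+00 -2.22033941e+00  1.59844553e-03] 0.0187
scene foot_face [([0.5659, -0.198, 0.0432], 0.58)]
scene fence_face [([0.6064, -0.0596, 0.0439], 0.89), ([0.4848, 0.1792, 0.0137], 0.22)]
scene tube_foot_end [([0.5619, -0.159, 0.0445], 0.76)]
scene tube_free_end [([0.6171, 0.1154, 0.0403], 0.73), ([0.6072, -0.0603, 0.0413], 0.31)]
scene clamp_right_grip [([0.4578, -0.1764, 0.0512], 0.53)]
scene clamp_left_grip [([0.492, 0.002, 0.0557], 0.51), ([0.5645, -0.1602, 0.0425], 0.25)]
scene clamp_right_pivot [([0.5302, -0.1415, 0.0552], 0.54)]
scene clamp_left_pivot [([0.5639, 0.0352, 0.053], 0.83), ([0.3805, -0.4679, 0.0026], 0.22)]
scene jig [([0.5359, -0.0482, -0.0022], 0.56)]
scene tube [([0.5921, -0.0259, 0.026], 0.97)]
scene spare_plates [([0.3976, -0.2345, 0.0161], 0.57)]
scene tape [([0.4831, 0.1796, 0.0157], 0.84)]
scene spray_can []
side foot_face [([0.5635, -0.1965, 0.0437], 0.79), ([0.61, -0.4485, 0.0004], 0.55)]
side fence_face [([0.6001, -0.0602, 0.042], 0.97), ([0.4568, -0.1762, 0.0556], 0.69)]
side tube_foot_end []
side tube_free_end [([0.6127, 0.1149, 0.0458], 0.91), ([0.5585, 0.0389, 0.0542], 0.25)]
side clamp_right_grip [([0.455, -0.1734, 0.0544], 0.55)]
side clamp_left_grip [([0.362, 0.5206, 0.0034], 0.26)]
side clamp_right_pivot [([0.5314, -0.1397, 0.0582], 0.81)]
side clamp_left_pivot [([0.5603, 0.0383, 0.0556], 0.78)]
side jig [([0.5269, -0.0492, 0.0027], 0.83), ([0.3594, 0.5203, 0.0022], 0.69)]
side tube [([0.4913, 0.0007, 0.0568], 0.54), ([0.6001, -0.0627, 0.0459], 0.51)]
side spare_plates [([0.3608, 0.52, 0.0032], 0.51)]
side tape [([0.4817, 0.1784, 0.0156], 0.86), ([0.5599, 0.0387, 0.0542], 0.31)]
side spray_can [([0.6233, 0.4558, 0.0001], 0.72)]
1.4
```

View pics/scene0.png

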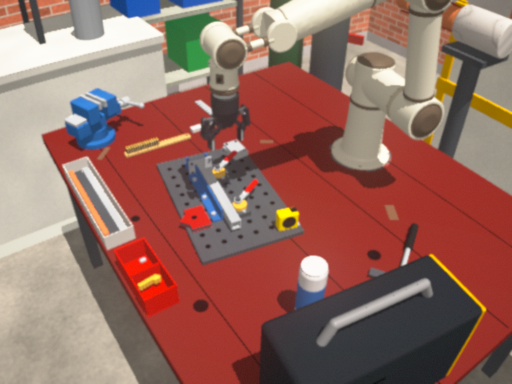

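The scene picture shows the jig around pixel (225,200), with the tube along the blue fence and its free end at about (235,222). The tape is at (288,218), and the space beyond the free end is clear. The networks put the jig's yaw at about -10.5° and the tube's gap to the foot plate at about 37 mm, both consistent with the sizes given. I'll align the tool with the jig so that tool x is jig +y and tool y is jig +x, then go beyond the free end.

```bash
python3 -m crank '[{"xyz":[0,0,0],"angular":[0,0,5.25]},{"xyz":[0,0,0],"angular":[0,0,5.25]},{"xyz":[33,4,0],"angular":[0,0,0]},{"xyz":[33,4,0],"angular":[0,0,0]},{"xyz":[33,4,0],"angular":[0,0,0]},{"xyz":[33,4,0],"angular":[0,0,0]},{"xyz":[29,3,0],"angular":[0,0,0]},{"xyz":[0,0,35],"angular":[0,0,0]},{"xyz":[0,0,35],"angular":[0,0,0]},{"xyz":[0,0,30],"angular":[0,0,0]}]' 0
python3 -m crank '[{"xyz":[0,0,0],"angular":[0,0,0]},{"xyz":[0,0,0],"angular":[0,0,0]}]'
python3 - <<'E'
from h import *
ps={}
for n in("scene","side","wrist"):
    f=eyes.grab_frame(n)
    if n=="wrist": save(f,"w1.png")
    for p in ["foot_face","tube_free_end","clamp_right_pivot","clamp_left_pivot","clamp_right_grip","clamp_left_grip","fence_face"]:
        r=eyes.place_of(f,p)
        if r: print(n,p,np.round(r[0]["xyz"],4).tolist(),round(r[0]["score"],2))
E
```

```text
clock: 2.23
eef_pos: [0.6228, 0.1556, 0.1296]
ee_rot: [2.414, 2.011, -0.0]
force: [0.4, -1.0, -0.0]
gripper_width: 0.0001
grip_force: 0.0
clock: 2.4
eef_pos: [0.6216, 0.1547, 0.1297]
ee_rot: [-2.413, -2.007, 0.005]
force: [0.7, -0.8, 1.1]
gripper_width: -0.0001
grip_force: 0.0
scene foot_face [0.5653, -0.1985, 0.0419] 0.7
scene tube_free_end [0.6166, 0.1156, 0.0417] 0.69
scene clamp_right_pivot [0.6914, 0.0064, 0.016] 0.62
scene clamp_left_pivot [0.5608, 0.0357, 0.055] 0.36
scene clamp_right_grip [0.5912, -0.0254, 0.0254] 0.74
scene clamp_left_grip [0.5348, -0.0484, 0.0003] 0.24
scene fence_face [0.6045, -0.0598, 0.0429] 0.68
side foot_face [0.5651, -0.1972, 0.0464] 0.57
side tube_free_end [0.6174, 0.1147, 0.0441] 0.63
side clamp_right_pivot [0.5295, -0.1406, 0.0585] 0.63
side clamp_left_pivot [0.5631, 0.0362, 0.0539] 0.84
side clamp_right_grip [0.4599, -0.176, 0.0535] 0.69
side clamp_left_grip [0.4903, 0.0014, 0.0558] 0.53
side fence_face [0.5992, -0.0625, 0.0421] 0.97
```

View pics/w1.png

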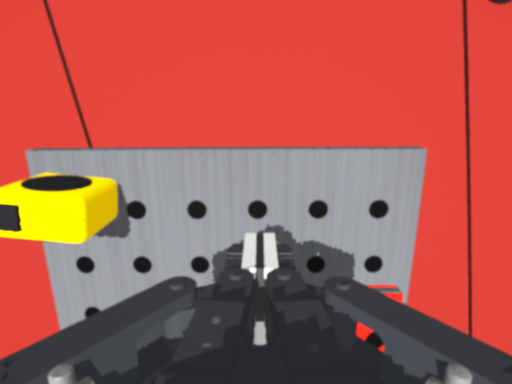

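The wrist view shows the jig's edge level at row 150, so the tool is square to the jig. The fingertips at (260,250) hang over clear plate, with the tape well to the left at (60,205). Next I go down and push.

```bash
python3 -m crank '[{"xyz":[0,0,35],"angular":[0,0,0]},{"xyz":[0,0,35],"angular":[0,0,0]},{"xyz":[0,0,24],"angular":[0,0,0]},{"xyz":[-10,0,0],"angular":[0,0,0]},{"xyz":[-8,0,0],"angular":[0,0,0]},{"xyz":[-6,0,0],"angular":[0,0,0]},{"xyz":[-5,0,0],"angular":[0,0,0]},{"xyz":[-5,0,0],"angular":[0,0,0]}]'
for i in 1 2; do python3 -m crank '[{"xyz":[-5,0,0],"angular":[0,0,0]},{"xyz":[-5,0,0],"angular":[0,0,0]}]'; done
```

```text
clock: 4.27
eef_pos: [0.6187, 0.1208, 0.04]
ee_rot: [2.414, 2.006, 0.006]
force: [1.4, 3.0, 1.3]
gripper_width: -0.0002
grip_force: 0.9
clock: 4.43
eef_pos: [0.6158, 0.1112, 0.0387]
ee_rot: [2.414, 2.008, 0.003]
force: [0.8, 2.5, -0.1]
gripper_width: -0.0005
grip_force: 0.8
clock: 4.6
eef_pos: [0.6132, 0.1014, 0.0376]
ee_rot: [2.415, 2.009, 0.001]
force: [1.3, 0.6, 0.3]
gripper_width: 0.0003
grip_force: 0.8
```

```bash
python3 -m crank '[{"xyz":[-4,0,0],"angular":[0,0,0]},{"xyz":[-4,0,0],"angular":[0,0,0]}]'
for i in 1 2; do python3 -m crank '[{"xyz":[-2,0,0],"angular":[0,0,0]},{"xyz":[-2,0,0],"angular":[0,0,0]}]'; done
```

```text
clock: 4.77
eef_pos: [0.6116, 0.0935, 0.0373]
ee_rot: [-2.415, -2.009, -0.0]
force: [0.2, 1.6, 0.1]
gripper_width: -0.0006
grip_force: 0.8
clock: 4.93
eef_pos: [0.6109, 0.0898, 0.0372]
ee_rot: [-2.415, -2.008, -0.0]
force: [2.3, 7.5, 0.3]
gripper_width: 0.0005
grip_force: 4.5
clock: 5.1
eef_pos: [0.6108, 0.0896, 0.0374]
ee_rot: [-2.414, -2.005, -0.01]
force: [4.6, 19.9, -2.0]
gripper_width: 0.0002
grip_force: 10.6
```

The tube has butted: the force rose to 20 N and the TCP stopped at y = 0.090, where I expected 0.088. I'll hold briefly, back off, check, and work out the clamp path.

```bash
python3 -m crank '[{"xyz":[0,0,0],"angular":[0,0,0]},{"xyz":[0,0,0],"angular":[0,0,0]},{"xyz":[20,0,0],"angular":[0,0,0]},{"xyz":[20,0,0],"angular":[0,0,0]},{"xyz":[0,0,-35],"angular":[0,0,0]},{"xyz":[0,0,-35],"angular":[0,0,0]},{"xyz":[0,0,-30],"angular":[0,0,0]},{"xyz":[0,0,0],"angular":[0,0,0]},{"xyz":[0,0,0],"angular":[0,0,0]}]'
cat >> h.py <<'E'
a=np.radians(10.4); X=np.array([np.cos(a),-np.sin(a)]); Y=np.array([np.sin(a),np.cos(a)])
PIV={"left":np.array([.562,.0364]),"right":np.array([.5304,-.1406])}
def finger(side,th,gap=0):
    "TCP xy (world) with the shut fingers against the grip at handle angle th"
    ph=np.arctan2(-.616,-.788)-th; d=np.array([np.cos(ph),np.sin(ph)]); t=np.array([d[1],-d[0]])
    q=.080*d-(.009+.010*abs(t[0])+.011*abs(t[1])+gap)*t
    return PIV[side]+q[0]*X+q[1]*Y
def plan(side,ths,gap0=.012):
    p=robot.get_state()["eef_pos"][:2]; print("z",robot.get_state()["eef_pos"][2])
    for i,th in enumerate(ths):
        q=finger(side,th,gap0 if i==0 else 0); v=q-p
        print(th,"tool xy mm",np.round([v@Y*1e3,v@X*1e3],1),"world",q.round(3)); p=q
E
python3 - <<'E'
from h import *
f=eyes.grab_frame("scene"); 
for p in ["tube_foot_end","tube_free_end"]:
    print(p,[np.round(q["xyz"],4).tolist() for q in eyes.place_of(f,p)[:1]])
plan("left",[0,0,.2,.4,.6,.8,1.0,1.1,1.2,1.3,1.4])
im=f["image"][130:270,140:320]; cv2.imwrite("pics/s2.png",cv2.resize(im,(720,560),interpolation=cv2.INTER_CUBIC)[:,:,::-1])
E
```

```text
clock: 5.85
eef_pos: [0.6192, 0.1251, 0.1399]
ee_rot: [2.413, 2.007, 0.005]
force: [-0.5, 0.5, -0.8]
gripper_width: 0.0001
grip_force: 0.0
tube_foot_end [[0.5552, -0.1969, 0.0448]]
tube_free_end [[0.6065, 0.0769, 0.0426]]
z 0.13535910962651362
0 tool xy mm [-174.5  -78.3] world [ 0.508 -0.032]
0 tool xy mm [ 9.5 -7.4] world [ 0.502 -0.022]
0.2 tool xy mm [ 11.4 -12.8] world [ 0.492 -0.008]
0.4 tool xy mm [ 14.3 -10.3] world [0.484 0.008]
0.6 tool xy mm [16.6 -7.1] world [0.48  0.025]
0.8 tool xy mm [15.5 -3.6] world [0.479 0.041]
1.0 tool xy mm [15.2 -0.9] world [0.481 0.056]
1.1 tool xy mm [7.8 0.7] world [0.483 0.064]
1.2 tool xy mm [7.8 1.5] world [0.486 0.071]
1.3 tool xy mm [7.8 2.3] world [0.49  0.079]
1.4 tool xy mm [7.6 3.2] world [0.494 0.085]
```

View pics/s2.png

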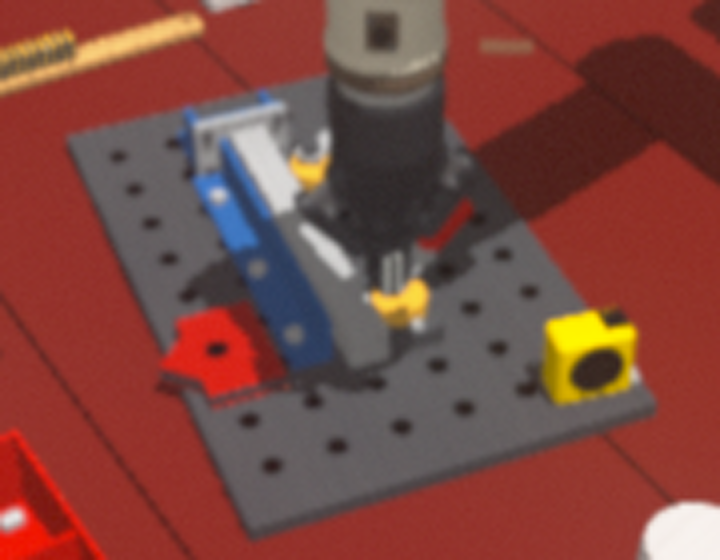

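The picture shows the tube's foot end at about (240,135) against the foot plate, with a thin gap to the fence. Both handles are still open, the left one at (445,225). I'll go to the left grip first.

```bash
python3 -m crank '[{"xyz":[-35,-16,0],"angular":[0,0,0]},{"xyz":[-35,-16,0],"angular":[0,0,0]},{"xyz":[-35,-16,0],"angular":[0,0,0]},{"xyz":[-35,-15,0],"angular":[0,0,0]},{"xyz":[-34,-15,0],"angular":[0,0,0]},{"xyz":[0,0,0],"angular":[0,0,0]},{"xyz":[0,0,30],"angular":[0,0,0]},{"xyz":[0,0,30],"angular":[0,0,0]},{"xyz":[0,0,25],"angular":[0,0,0]},{"xyz":[0,0,0],"angular":[0,0,0]}]'
python3 - <<'E'
from h import *
for c in("side","wrist"):
    f=eyes.grab_frame(c); 
    print(c,[(np.round(q["xyz"],4).tolist(),round(q["score"],2)) for q in eyes.place_of(f,"clamp_left_grip")[:2]])
    if c=="side": save(f,"sd.png")
plan("left",[0,.2],.0)
E
```

```text
clock: 6.83
eef_pos: [0.5035, -0.03, 0.0458]
ee_rot: [-2.407, -2.001, 0.011]
force: [-1.5, 1.0, -1.2]
gripper_width: 0.0003
grip_force: 0.0
side [([0.4891, 0.0019, 0.0532], 0.78)]
wrist [([0.4883, 0.0037, 0.0556], 0.6), ([0.5337, -0.0504, -0.0015], 0.51)]
z 0.05357352706304001
0 tool xy mm [ 8.4 -9.7] world [ 0.502 -0.022]
0.2 tool xy mm [ 11.4 -12.8] world [ 0.492 -0.008]
```

View pics/sd.png

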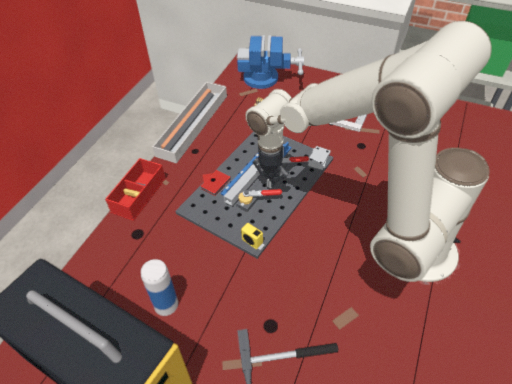

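The side view shows the fingertips at about (270,180), behind the left red grip at (262,194), on the foot-plate side as intended. I'll drop 7 mm and push along the arc.

```bash
python3 -m crank '[{"xyz":[0,0,7],"angular":[0,0,0]},{"xyz":[8,-9,0],"angular":[0,0,0]},{"xyz":[6,-7,0],"angular":[0,0,0]},{"xyz":[6,-6,0],"angular":[0,0,0]},{"xyz":[7,-5,0],"angular":[0,0,0]},{"xyz":[7,-5,0],"angular":[0,0,0]},{"xyz":[8,-4,0],"angular":[0,0,0]},{"xyz":[8,-3,0],"angular":[0,0,0]},{"xyz":[8,-2,0],"angular":[0,0,0]},{"xyz":[8,-2,0],"angular":[0,0,0]}]'
python3 -m crank '[{"xyz":[7,0,0],"angular":[0,0,0]},{"xyz":[7,0,0],"angular":[0,0,0]}]'
python3 - <<'E'
from h import *
f=eyes.grab_frame("side")
print([(np.round(q["xyz"],4).tolist(),round(q["score"],2)) for q in eyes.place_of(f,"clamp_left_grip")[:2]])
plan("left",[1.0,1.1,1.2,1.3,1.4,1.5],0); print(robot.get_state()["force"])
im=f["image"][120:260,170:350]; cv2.imwrite("pics/s3.png",cv2.resize(im,(720,560),interpolation=cv2.INTER_CUBIC)[:,:,::-1])
E
```

```text
clock: 7.87
eef_pos: [0.4789, 0.0419, 0.0454]
ee_rot: [2.415, 2.009, -0.0]
force: [2.4, -3.2, 0.8]
gripper_width: 0.0005
grip_force: 1.5
clock: 8.03
eef_pos: [0.4814, 0.0556, 0.0453]
ee_rot: [-2.415, -2.009, 0.001]
force: [1.0, -4.0, 1.1]
gripper_width: 0.0003
grip_force: 1.4
[([0.4886, 0.0753, 0.0581], 0.56)]
z 0.04506091831200277
1.0 tool xy mm [0.1 0.1] world [0.481 0.056]
1.1 tool xy mm [7.8 0.7] world [0.483 0.064]
1.2 tool xy mm [7.8 1.5] world [0.486 0.071]
1.3 tool xy mm [7.8 2.3] world [0.49  0.079]
1.4 tool xy mm [7.6 3.2] world [0.494 0.085]
1.5 tool xy mm [7.4 4. ] world [0.5   0.092]
[-0.82605758 -0.2343286   0.09075726]
```

View pics/s3.png

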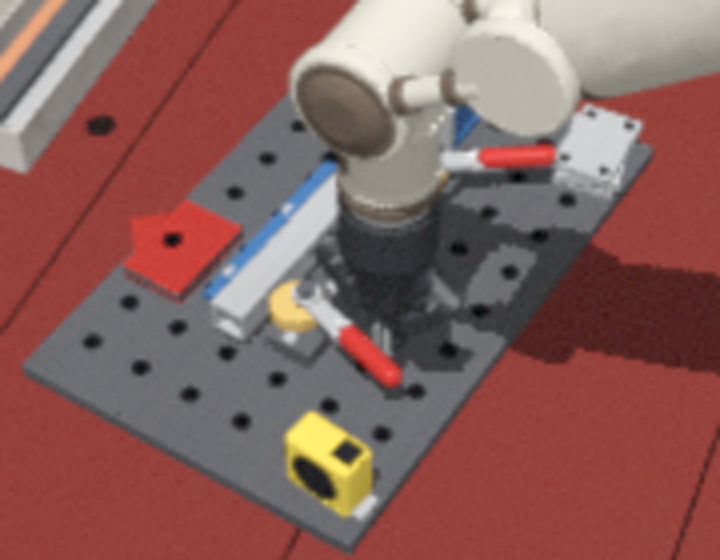

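The picture shows the left handle turned to about 1 rad, with its grip at (370,358) and the fingers behind it. The tape at (328,465) is untouched. I'll keep going and watch the force.

```bash
python3 -m crank '[{"xyz":[4,0.5,0],"angular":[0,0,0]},{"xyz":[4,0.5,0],"angular":[0,0,0]},{"xyz":[4,1,0],"angular":[0,0,0]}]'
python3 -m crank '[{"xyz":[4,1,0],"angular":[0,0,0]},{"xyz":[4,1,0],"angular":[0,0,0]}]'
python3 -m crank '[{"xyz":[3,1,0],"angular":[0,0,0]},{"xyz":[0,0,0],"angular":[0,0,0]}]'
python3 -m crank '[{"xyz":[3,1,0],"angular":[0,0,0]},{"xyz":[0,0,0],"angular":[0,0,0]}]'
```

```text
clock: 8.38
eef_pos: [0.4855, 0.0663, 0.0451]
ee_rot: [2.416, 2.008, -0.001]
force: [0.6, -4.7, -0.4]
gripper_width: 0.0
grip_force: 1.9
clock: 8.55
eef_pos: [0.489, 0.0731, 0.0452]
ee_rot: [2.414, 2.008, -0.003]
force: [-1.3, -9.0, 1.3]
gripper_width: -0.0001
grip_force: 3.8
clock: 8.72
eef_pos: [0.4905, 0.076, 0.0452]
ee_rot: [2.414, 2.009, -0.003]
force: [-0.7, -6.8, 1.0]
gripper_width: 0.0003
grip_force: 2.4
clock: 8.88
eef_pos: [0.4919, 0.0782, 0.0452]
ee_rot: [2.414, 2.008, -0.004]
force: [-0.0, -7.9, 0.9]
gripper_width: -0.0003
grip_force: 3.3
```

```bash
for i in 1 2; do python3 -m crank '[{"xyz":[3,1.5,0],"angular":[0,0,0]},{"xyz":[0,0,0],"angular":[0,0,0]}]'; done
```

```text
clock: 9.05
eef_pos: [0.4935, 0.0805, 0.0451]
ee_rot: [2.414, 2.009, -0.007]
force: [-2.7, -9.6, 1.5]
gripper_width: -0.0003
grip_force: 4.3
clock: 9.22
eef_pos: [0.4953, 0.0826, 0.0451]
ee_rot: [2.414, 2.009, -0.009]
force: [-3.4, -12.3, 2.7]
gripper_width: -0.0005
grip_force: 5.4
```

```bash
python3 -m crank '[{"xyz":[3,1.5,0],"angular":[0,0,0]},{"xyz":[0,0,0],"angular":[0,0,0]}]'
python3 -m crank '[{"xyz":[-10,-8,0],"angular":[0,0,0]},{"xyz":[-10,-8,0],"angular":[0,0,0]},{"xyz":[0,0,-30],"angular":[0,0,0]},{"xyz":[0,0,-35],"angular":[0,0,0]},{"xyz":[0,0,-25],"angular":[0,0,0]},{"xyz":[0,0,0],"angular":[0,0,0]},{"xyz":[0,0,0],"angular":[0,0,0]}]'
python3 - <<'E'
from h import *
plan("right",[0,0,.2])
E
```

```text
clock: 9.38
eef_pos: [0.497, 0.0845, 0.045]
ee_rot: [2.413, 2.009, -0.011]
force: [-5.5, -16.2, 3.8]
gripper_width: 0.0001
grip_force: 6.8
clock: 9.97
eef_pos: [0.48, 0.0712, 0.1369]
ee_rot: [2.414, 2.008, 0.005]
force: [0.1, 0.4, -0.9]
gripper_width: -0.0001
grip_force: 0.0
z 0.1368593893522799
0 tool xy mm [-276.7   46.8] world [ 0.476 -0.209]
0 tool xy mm [ 9.5 -7.4] world [ 0.471 -0.199]
0.2 tool xy mm [ 11.4 -12.8] world [ 0.46  -0.185]
```

```bash
python3 -m crank '[{"xyz":[-34,6,0],"angular":[0,0,0]},{"xyz":[-35,6,0],"angular":[0,0,0]},{"xyz":[-35,6,0],"angular":[0,0,0]},{"xyz":[-35,6,0],"angular":[0,0,0]},{"xyz":[-35,6,0],"angular":[0,0,0]},{"xyz":[-35,6,0],"angular":[0,0,0]},{"xyz":[-34,6,0],"angular":[0,0,0]},{"xyz":[-34,5,0],"angular":[0,0,0]},{"xyz":[0,0,0],"angular":[0,0,0]},{"xyz":[0,0,30],"angular":[0,0,0]}]'
python3 - <<'E'
from h import *
for c in("side","wrist"):
    f=eyes.grab_frame(c); 
    for p in("clamp_right_grip","clamp_right_pivot"): print(c,[(np.round(q["xyz"],4).tolist(),round(q["score"],2)) for q in eyes.place_of(f,p)[:1]])
save(f,"w4.png")
plan("right",[0,0,.2])
E
```

```text
clock: 10.8
eef_pos: [0.4775, -0.2139, 0.1088]
ee_rot: [2.412, 1.999, 0.004]
force: [-0.5, 0.6, 0.6]
gripper_width: -0.0003
grip_force: 0.0
side [([0.4583, -0.174, 0.0558], 0.71)]
side [([0.5308, -0.1394, 0.0572], 0.51)]
wrist [([0.4568, -0.1778, 0.05], 0.62)]
wrist [([0.525, -0.145, 0.0526], 0.77)]
z 0.10566399726242255
0 tool xy mm [0.4 1.3] world [ 0.476 -0.209]
0 tool xy mm [ 9.5 -7.4] world [ 0.471 -0.199]
0.2 tool xy mm [ 11.4 -12.8] world [ 0.46  -0.185]
```

View pics/w4.png

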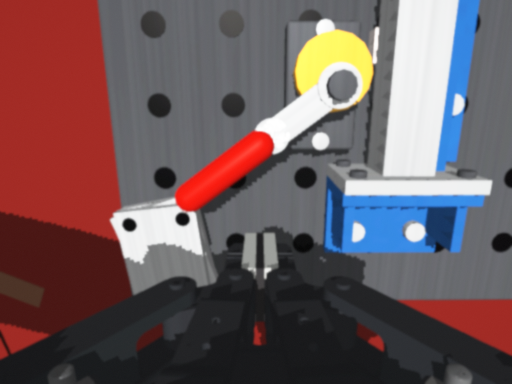

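The wrist view shows the fingertips at (260,250), clear of the plates at (165,245) and the bracket at (330,220). The red grip is at (230,170), up-left of the fingers, and the tube meets the foot plate at (410,178). Next I go down and push the arc.

```bash
python3 -m crank '[{"xyz":[0,0,30],"angular":[0,0,0]},{"xyz":[0,0,30],"angular":[0,0,0]},{"xyz":[0,0,0],"angular":[0,0,0]},{"xyz":[9,-7,0],"angular":[0,0,0]},{"xyz":[6,-7,0],"angular":[0,0,0]},{"xyz":[6,-6,0],"angular":[0,0,0]},{"xyz":[7,-5,0],"angular":[0,0,0]},{"xyz":[7,-5,0],"angular":[0,0,0]},{"xyz":[8,-4,0],"angular":[0,0,0]},{"xyz":[8,-3,0],"angular":[0,0,0]}]'
python3 -m crank '[{"xyz":[8,-2,0],"angular":[0,0,0]},{"xyz":[8,-2,0],"angular":[0,0,0]},{"xyz":[7,0,0],"angular":[0,0,0]},{"xyz":[7,0,0],"angular":[0,0,0]}]'
python3 - <<'E'
from h import *
f=eyes.grab_frame("side")
print([(np.round(q["xyz"],4).tolist(),round(q["score"],2)) for q in eyes.place_of(f,"clamp_right_grip")[:2]])
plan("right",[1.0,1.1,1.2,1.3,1.4],0)
E
```

```text
clock: 11.93
eef_pos: [0.4476, -0.153, 0.0462]
ee_rot: [2.414, 2.008, 0.0]
force: [2.2, -2.3, 0.8]
gripper_width: 0.0002
grip_force: 1.2
clock: 12.27
eef_pos: [0.4489, -0.1224, 0.0453]
ee_rot: [-2.415, -2.009, 0.001]
force: [0.2, -2.7, 0.4]
gripper_width: -0.0003
grip_force: 1.3
[([0.4591, -0.1031, 0.057], 0.59)]
z 0.044864945976291926
1.0 tool xy mm [1.1 1. ] world [ 0.45  -0.121]
1.1 tool xy mm [7.8 0.7] world [ 0.452 -0.113]
1.2 tool xy mm [7.8 1.5] world [ 0.455 -0.106]
1.3 tool xy mm [7.8 2.3] world [ 0.458 -0.098]
1.4 tool xy mm [7.6 3.2] world [ 0.463 -0.092]
```

```bash
python3 -m crank '[{"xyz":[5,1,0],"angular":[0,0,0]},{"xyz":[4,0.5,0],"angular":[0,0,0]},{"xyz":[4,1,0],"angular":[0,0,0]},{"xyz":[4,1,0],"angular":[0,0,0]},{"xyz":[4,1,0],"angular":[0,0,0]}]'
for i in 1 2 3; do python3 -m crank '[{"xyz":[3,1.5,0],"angular":[0,0,0]},{"xyz":[0,0,0],"angular":[0,0,0]}]'|grep -E "eef|force"; done
```

```text
clock: 12.78
eef_pos: [0.4572, -0.1039, 0.0452]
ee_rot: [2.414, 2.008, -0.002]
force: [-1.0, -9.4, -2.1]
gripper_width: 0.0004
grip_force: 3.8
eef_pos: [0.4592, -0.1012, 0.0452]
force: [-1.4, -5.7, -1.2]
grip_force: 2.4
eef_pos: [0.4609, -0.0991, 0.0452]
force: [-2.0, -8.4, -1.6]
grip_force: 3.5
eef_pos: [0.4626, -0.097, 0.0451]
force: [-4.1, -10.2, -1.5]
grip_force: 4.6
```

```bash
for i in 1 2; do python3 -m crank '[{"xyz":[3,1.5,0],"angular":[0,0,0]},{"xyz":[0,0,0],"angular":[0,0,0]}]'|grep -E "eef|force"; done
```

```text
eef_pos: [0.4644, -0.0948, 0.0451]
force: [-4.0, -11.4, -1.8]
grip_force: 5.1
eef_pos: [0.4664, -0.0928, 0.0451]
force: [-4.8, -13.8, -1.0]
grip_force: 6.0
```

```bash
python3 -m crank '[{"xyz":[3,1.5,0],"angular":[0,0,0]},{"xyz":[0,0,0],"angular":[0,0,0]}]'|grep -E "eef|force"
python3 -m crank '[{"xyz":[-10,-8,0],"angular":[0,0,0]},{"xyz":[-10,-8,0],"angular":[0,0,0]},{"xyz":[0,0,-30],"angular":[0,0,0]},{"xyz":[0,0,-35],"angular":[0,0,0]},{"xyz":[0,0,-25],"angular":[0,0,0]},{"xyz":[0,-35,0],"angular":[0,0,0]},{"xyz":[0,-30,0],"angular":[0,0,0]},{"xyz":[0,0,0],"angular":[0,0,0]},{"xyz":[0,0,0],"angular":[0,0,0]}]'
python3 - <<'E'
from h import *
for c in("scene","side"):
  f=eyes.grab_frame(c)
  for p in("tube_free_end","tube_foot_end","foot_face","fence_face","clamp_right_grip","clamp_left_grip"):
    q=eyes.place_of(f,p)
    if q:
        v=np.array(q[0]["xyz"]); s=p.split("_")[1]; t=""
        if "grip" in p: 
            w=v[:2]-PIV[s]; t=(np.arctan2(-.616,-.788)-np.arctan2(w@Y,w@X))%(2*np.pi)
        print(c,p,v.round(4),round(q[0]["score"],2),"jig xy",np.round([v[:2]@X,v[:2]@Y],4),t)
  if c=="side": im=f["image"][120:260,170:350]; cv2.imwrite("pics/s5.png",cv2.resize(im,(720,560),interpolation=cv2.INTER_CUBIC)[:,:,::-1])
E
```

```text
eef_pos: [0.4678, -0.0904, 0.0451]
force: [-7.8, -16.7, 0.5]
grip_force: 8.1
clock: 14.53
eef_pos: [0.3849, -0.091, 0.1348]
ee_rot: [-2.415, -2.007, -0.001]
force: [0.0, -0.4, 0.1]
gripper_width: -0.0001
grip_force: 0.0
scene tube_free_end [0.613  0.0791 0.0443] 0.59 jig xy [0.5887 0.1885] 
scene tube_foot_end [ 0.5607 -0.1945  0.0455] 0.78 jig xy [ 0.5866 -0.0901] 
scene foot_face [ 0.564  -0.1983  0.0462] 0.63 jig xy [ 0.5905 -0.0932] 
scene fence_face [ 0.6064 -0.0607  0.0465] 0.95 jig xy [0.6074 0.0498] 
scene clamp_right_grip [ 0.4861 -0.0767  0.0555] 0.69 jig xy [0.492  0.0123] 1.4465851399104261
scene clamp_left_grip [0.5141 0.1011 0.0549] 0.67 jig xy [0.4874 0.1922] 1.4154905188135025
side tube_free_end [0.6131 0.0809 0.0451] 0.56 jig xy [0.5884 0.1902] 
side tube_foot_end [ 0.5637 -0.1979  0.0415] 0.74 jig xy [ 0.5902 -0.0929] 
side foot_face [ 0.5652 -0.1995  0.044 ] 0.97 jig xy [ 0.5919 -0.0942] 
side fence_face [ 0.6011 -0.0656  0.0434] 0.77 jig xy [0.6031 0.044 ] 
side clamp_right_grip [ 0.4814 -0.0763  0.0543] 0.49 jig xy [0.4873 0.0119] 1.401610098370944
side clamp_left_grip [0.5112 0.1013 0.0539] 0.56 jig xy [0.4845 0.1919] 1.388651276994711
```

View pics/s5.png

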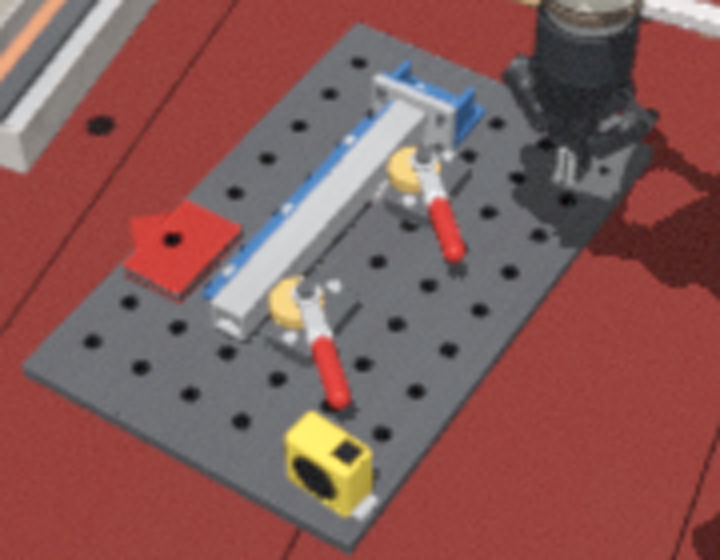

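The picture shows both handles round to about 1.4 rad, with grips at (445,230) and (330,372). The tube lies flush on the blue fence and at the foot plate, and the tape, magnet and plates are where they were. The left clamp was tightened before the tube was fully seated, so I'll push it once more to confirm it is still tight.

```bash
python3 -m crank '[{"xyz":[35,12,0],"angular":[0,0,0]},{"xyz":[35,13,0],"angular":[0,0,0]},{"xyz":[35,13,0],"angular":[0,0,0]},{"xyz":[35,13,0],"angular":[0,0,0]},{"xyz":[36,13,0],"angular":[0,0,0]},{"xyz":[0,0,0],"angular":[0,0,0]},{"xyz":[0,0,30],"angular":[0,0,0]},{"xyz":[0,0,30],"angular":[0,0,0]},{"xyz":[0,0,30],"angular":[0,0,0]},{"xyz":[0,0,0],"angular":[0,0,0]}]'|grep -E "eef|force"
python3 -m crank '[{"xyz":[7,6,0],"angular":[0,0,0]},{"xyz":[6,5,0],"angular":[0,0,0]},{"xyz":[3,2,0],"angular":[0,0,0]},{"xyz":[0,0,0],"angular":[0,0,0]}]'|grep -E "eef|force"
python3 -m crank '[{"xyz":[2,1.5,0],"angular":[0,0,0]},{"xyz":[0,0,0],"angular":[0,0,0]}]'|grep -E "eef|force"
```

```text
eef_pos: [0.4758, 0.0697, 0.0397]
force: [-1.1, 0.0, -0.2]
grip_force: 0.0
eef_pos: [0.4986, 0.0823, 0.0474]
force: [-1.2, -2.9, 1.2]
grip_force: 1.6
eef_pos: [0.4993, 0.0828, 0.0471]
force: [-5.0, -8.5, 4.2]
grip_force: 5.2
```

```bash
for i in 1 2; do python3 -m crank '[{"xyz":[2,1.5,0],"angular":[0,0,0]},{"xyz":[0,0,0],"angular":[0,0,0]}]'|grep -E "eef|force"; done
python3 -m crank '[{"xyz":[-10,-8,0],"angular":[0,0,0]},{"xyz":[-12,-10,0],"angular":[0,0,0]},{"xyz":[0,0,-30],"angular":[0,0,0]},{"xyz":[0,0,-35],"angular":[0,0,0]},{"xyz":[0,0,-30],"angular":[0,0,0]},{"xyz":[0,-35,0],"angular":[0,0,0]},{"xyz":[0,0,0],"angular":[0,0,0]},{"xyz":[0,0,0],"angular":[0,0,0]},{"xyz":[0,0,0],"angular":[0,0,0]}]'|grep -E "eef|force"
python3 - <<'E'
from h import *
f=eyes.grab_frame("scene")
for p in("tube_free_end","tube_foot_end","foot_face","clamp_left_grip"):
    q=eyes.place_of(f,p)
    if q: print(p,np.round(q[0]["xyz"],4))
im=f["image"][130:270,140:320]; cv2.imwrite("pics/s6.png",cv2.resize(im,(720,560),interpolation=cv2.INTER_CUBIC)[:,:,::-1])
E
```

```text
eef_pos: [0.4998, 0.0833, 0.047]
force: [-11.0, -13.9, 8.4]
grip_force: 9.1
eef_pos: [0.5006, 0.0845, 0.0468]
force: [-14.5, -16.2, 10.7]
grip_force: 10.8
eef_pos: [0.4476, 0.0758, 0.142]
force: [0.5, -0.4, 0.7]
grip_force: 0.0
tube_free_end [0.6123 0.08   0.0407]
tube_foot_end [ 0.5594 -0.197   0.0439]
foot_face [ 0.5626 -0.2005  0.0452]
clamp_left_grip [0.5127 0.1001 0.0535]
```

View pics/s6.png

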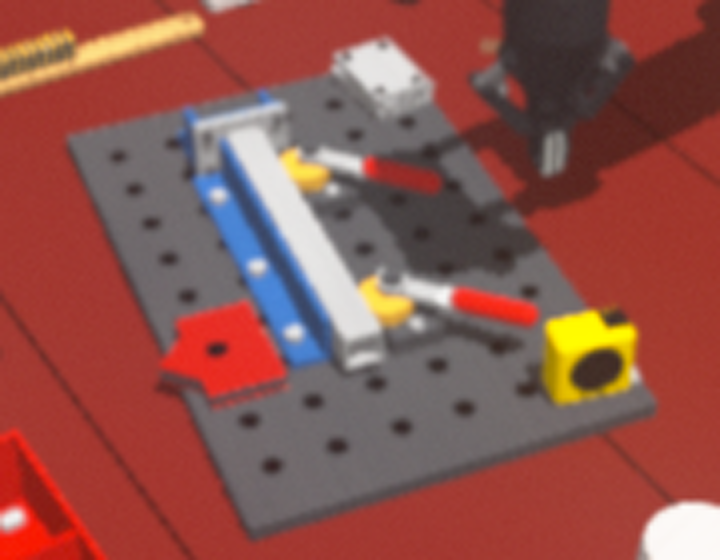

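The picture shows the tube butted at the foot plate (240,130) and flat on the fence. Both cams bear on it at (305,170) and (385,300), and the hand is clear. Handing in.

```bash
python3 -c "
from workcell import robot
print(robot.get_state()['clock'],robot.hand_in())"
```

```text
the job is handed in; nothing more can be done
17.9 None
```

I handed the job in at 17.9 s, and no verdict came back. The tube was pushed until it butted against the foot plate at about 20 N. Both cam clamps were turned to about 1.4 rad, each taking over 15 N at the grip, and the pictures show the tube on the fence and no bystanders visibly moved.

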